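Set a bracket blank in the bending jig

ROBOT

A 6-joint arm with a two-finger parallel gripper is mounted at the origin on a cart in front of the work surface, level with it; the furniture and walls round the work are solid. World frame = base frame: x ahead of the robot, y to its left, z up, the work surface at z = 0. Lengths are in m, angles in rad, forces in N, time in s.
With the tool pointing down it reaches from about 0.35 to 0.775 m from the base axis. Payload 5.5 kg.
Tool frame: the origin (TCP) lies at the very end of the fingers, on their centre line; the grasp point (between the pads) lies 19 mm behind it; x points along the fingers, y is the direction in which the jaws open and shut, and the axes are right-handed (so a half turn about x gives the same grasp; the last joint's range is limited). The gripper opens to 85 mm and grips with 20 to 120 N. Pads are 22 mm wide; open, the fingers measure 114 mm over their backs; the gripper's body (76 mm by 85 mm) begins 54 mm behind the grasp point. The pads swing forward as they close: fully open they stand 13 mm farther back than shut.
Start: joints at [-1.42, 0.313, 0.046, 1.304, 0, 1.431], TCP at [0.165, -0.551, 0.231] pointing down, gripper open.
Joint ranges: [-2.76, 2.76], [-0.86, 1.69], [-1.03, 1.26], [-2.2, 2.34], [-1.47, 1.5], [-3.14, 3.14]. Speed limits (rad/s): [2.57, 2.57, 3.14, 3.14, 3.14, 3.14].

INTERFACE

Orientations are given as a unit quaternion [w, x, y, z].
In Python, from workcell import env gives the robot as it stands.
- The arm moves only by the tool drive_tool, never from a script. Its argument "plan" is a list that holds one entry, the list of rows, each a list of 7 numbers: the shift along the tool's x, y, z in cm, then the turn, a rotation vector about the tool's x, y, z in degrees, then the opening, from 0 (shut) to 1 (fully open). In form: [[[tx, ty, tz, wx, wy, wz, fingers], ...]]. A call has exactly 5 rows; each row shifts and turns the commanded pose from where the row before left it, along the tool's axes as they then stand; what a row does not reach is not made up. A row lasts 1/12 s, in which the tool goes at most 41.7 mm and 7.16 degrees, less where a joint would pass 70% of its speed; a pose out of reach is approached as far as the arm can. A call with a gripper value outside its range is refused whole. The fingers move at their own pace and stop on an object; "squeeze" is the grip in N (left out, the last holds). Time passes only in rows, so rows that do not move let the fingers close, or fill a call up. It gives the time, the measured TCP pose, the force and the opening at its end, in the units of the state.
- env.get_state(): the state, without advancing time (a new reading comes with each control period).
- env.read_camera(name): name is "side" or "top" or "wrist"; returns the picture (384x512x3 uint8, red, green, blue); there is no depth.
- env.camera_model(name): a dict with "camera_matrix" (3x3 intrinsics, pixels), "camera_from_world" (4x4, takes a point from world to camera coordinates); the wrist camera has in their place "T_tool_cam" (4x4, takes a point from camera to tool coordinates, whose origin is the TCP and whose axes are the tool frame's). Camera axes: x right, y down, z forward; pixel columns grow to the right and rows downward; lengths in m; the calibration is good to about 2 mm. A picture is of the moment at which its call begins: read the wrist's pose just before it. camera_model takes no time and is no camera call.
- env.hand_in(): hands the job in, once; it reports no verdict.
The state is a dict: "clock": time; "joint_pos": joint angles; "qvel": joint speeds; "tau": joint torques, N m; "tcp_pos": TCP position; "orientation": TCP orientation; "wrist_force": force on the tool from outside, world axes, zero at the start; "ft_torque": the same for the moment, N m; "finger_gap": finger opening in m.
Only numpy, scipy, OpenCV 4.12 (cv2) and the standard library are available. Lean on these libraries where they do the work, as an engineer would, in place of code of your own. Each camera call takes 0.05 s, during which the arm holds its last target.

TASK

Without picking it up, push the drilled aluminium blank on the bending jig until it lies flat against the long steel fence and sticks out past the jig's steel bending edge, with its red bend line right over that edge. Then push the red handle of the toggle clamp all the way down so that the rubber foot holds the blank there, ready to be hammered over. Only push with the fingers, lift nothing, and leave the tools around alone.

Things in the scene. Friction and masses are not known exactly. Their poses are not given: they have to be found in the camera images.
- jig: bending jig fixed to the bench: wooden block with dark steel bed plate, 170 mm (x) by 280 mm (y), bed 50 mm high. Origin: centre of its underside. x points from its open front side to fence and clamp; the bending edge is its -y end face, y = -140 mm. The fence, a bright steel bar along y, 12 mm wide, stands 10 mm above the bed, its front face (towards -x) at x = +12 mm
- bend_edge (a point): point on the top of the jig's bending edge (its -y end face, bed height), 20 mm in front of the fence, i.e. on the centreline of a blank that lies against the fence. Axes as the jig's: -y is the way out over the edge
- blank: loose aluminium flat bar with three drilled holes, 40 mm wide (its x), 180 mm long (its y), 6 mm thick, 0.12 kg, lying on the jig's bed. Origin: centre of its underside. Its -y end is the tab to be bent and faces the bending edge; the other end faces away from it
- bend_line (a point): middle of the red line across the blank, on its top face, 40 mm from its -y end (50 mm from its centre)
- clamp_lever (a joint): toggle clamp handle behind the fence, rad: 0 = open (handle up, 66 degrees above level), 1.15 = closed at dead centre (handle level, pointing to the jig's +x), stop at 1.17. It stays where it is left and takes about 3 N at the grip to move; through a link it brings the clamp arm down over the fence
- lever_hinge (a point): hinge of the clamp handle, axis along the jig's y; in the jig's frame x = 80, y = -100, z = 86 mm. The handle is 117 mm long from here, its red grip a round bar of 18 mm diameter from 27 mm on. Open, the clamp (handle and raised arm) fills the jig's x = 0 to 140 mm, y = -122 to -78 mm, up to 205 mm above the bench
- lever_grip (a point): point on the axis of the red handle grip, 80 mm from its hinge
- clamp_foot: black rubber foot, 18 mm across, under the tip of the clamp arm; origin: centre of its underside. Closed, it stands 56 mm from the arm's hinge, over the middle of the blank's width at the jig's y = -100 mm, and the blank pushes it up about 3 mm against its spring (about 9 N)
- bracket: bystander: finished bracket of the same bar, a 140 mm leg lying along its y with a 40 mm tab standing up; loose
- hammer: bystander: claw hammer lying on its side to the left of the jig (the nearer of two), 163 x 297 x 30 mm; loose
- speed_square: bystander: triangular aluminium square, 160 x 166 x 18 mm; loose
- marker: bystander: grey and red marker pen, 18 x 125 x 16 mm, lying on the jig's bed behind the fence; loose
- tape_measure: bystander: yellow tape measure, 38 x 78 x 64 mm; loose
Things that resemble listed ones, but are neither listed nor needed, are in the scene too. Leave any green look-alike of the blank alone.

How it is judged:
By the outcome, as a careful person would: the job done as asked, in the order asked, and still so for the second after the job is handed in, with the robot touching nothing.
It also fails if it takes over 72 s, if anything falls off the work surface, if the arm or the gripper's body presses on something with over 40 N, if the wrist force passes 120 N, or if a joint passes its speed limit or range.

## Working session

There is one attempt and no reset: what is moved stays moved. The work goes in short steps, Python scripts to look and compute and a tool call to move; the robot and the scene stay as the last step left them, time stands still between calls to the robot, and variables do not carry over. Pictures are saved under pics/ and viewed, and the job is handed in when it is done.

Besides the shell and the picture viewer there is one more tool, called after "Emit:" in YAML: its name, and indented under it one key for each argument. drive_tool: Moves the arm, as the interface text tells. Its arguments: {"type":"object","properties":{"plan":{"type":"array","items":{"type":"array","items":{"type":"array","items":{"type":"number"}}}},"squeeze":{"type":"number"}},"required":["plan"]}

```bash
ls; mkdir -p pics; cat > h.py <<'E'
import numpy as np, cv2
from workcell import env
def snap(n,f):
    im=env.read_camera(n); cv2.imwrite(f'pics/{f}.png',im[:,:,::-1]); return im
def crop(f,x0,y0,x1,y1,s,out):
    im=cv2.imread(f'pics/{f}.png')[y0:y1,x0:x1]
    cv2.imwrite(f'pics/{out}.png',cv2.resize(im,None,fx=s,fy=s,interpolation=cv2.INTER_CUBIC))
def cam(n):
    m=env.camera_model(n); return np.array(m['camera_matrix']),np.array(m['camera_from_world'])
def back(n,u,v,z):
    K,T=cam(n); d=T[:3,:3].T@np.linalg.solve(K,[u,v,1]); c=-T[:3,:3].T@T[:3,3]
    return c+d*(z-c[2])/d[2]
def proj(n,P):
    K,T=cam(n); P=np.atleast_2d(P); q=(T[:3,:3]@P.T+T[:3,3:4]); p=K@q; return (p[:2]/p[2]).T
E
python3 - <<'E'
from h import *
np.set_printoptions(precision=4,suppress=True)
snap('top','top0');snap('side','side0')
for n in('top','side'):
    K,T=cam(n);print(K,T)
print(env.camera_model('wrist'));s=env.get_state();print(s)
E
```

```text
pics
[[393.6945   0.     257.083 ]
 [  0.     393.6945 191.6564]
 [  0.       0.       1.    ]] [[ 0.0007 -1.     -0.0056  0.0465]
 [-0.9915  0.0001 -0.1304  0.6212]
 [ 0.1304  0.0057 -0.9914  1.2526]
 [ 0.      0.      0.      1.    ]]
[[462.5147   0.     258.7694]
 [  0.     462.5147 185.9735]
 [  0.       0.       1.    ]] [[-0.9993 -0.0372 -0.0022  0.6119]
 [-0.017   0.5076 -0.8614  0.0972]
 [ 0.0332 -0.8608 -0.5079  1.6694]
 [ 0.      0.      0.      1.    ]]
{'camera_matrix': array([[332.5951,   0.    , 248.3304],
       [  0.    , 332.5951, 182.5196],
       [  0.    ,   0.    ,   1.    ]]), 'T_tool_cam': array([[-0.0003, -0.3127,  0.9499, -0.1427],
       [ 1.    , -0.0001,  0.0003,  0.0003],
       [-0.    ,  0.9499,  0.3127, -0.0795],
       [ 0.    ,  0.    ,  0.    ,  1.    ]])}
{'clock': 0.1, 'joint_pos': array([-1.4196,  0.3139,  0.0451,  1.3036, -0.    ,  1.4312]), 'qvel': array([-0.0018, -0.0002,  0.0042, -0.    ,  0.    , -0.0012]), 'tau': array([  0.0022, -48.1727,  29.9242,   0.0128,  -0.0002,   0.    ]), 'tcp_pos': array([ 0.1648, -0.5504,  0.2305]), 'orientation': array([-0.1019, -0.6996, -0.103 ,  0.6997]), 'wrist_force': array([-0.0739,  0.7826,  0.6055]), 'ft_torque': array([ 0.0467, -0.0174,  0.0284]), 'finger_gap': 0.08488230235005657}
```

View pics/top0.png

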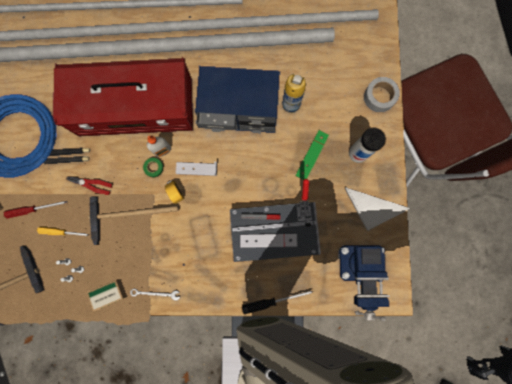

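View pics/side0.png

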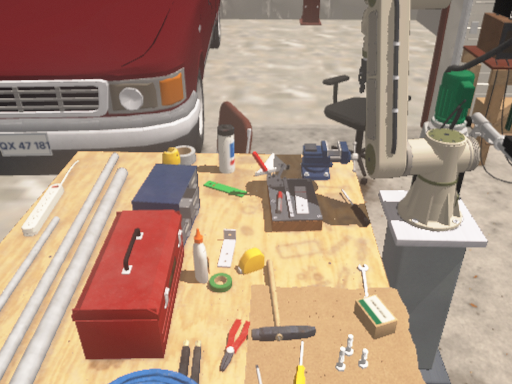

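```bash
python3 - <<'E'
from h import *
crop('top0',220,170,350,275,6,'top0c')
crop('side0',220,130,360,240,5,'side0c')
E
```

```text
(no output)
```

View pics/top0c.png

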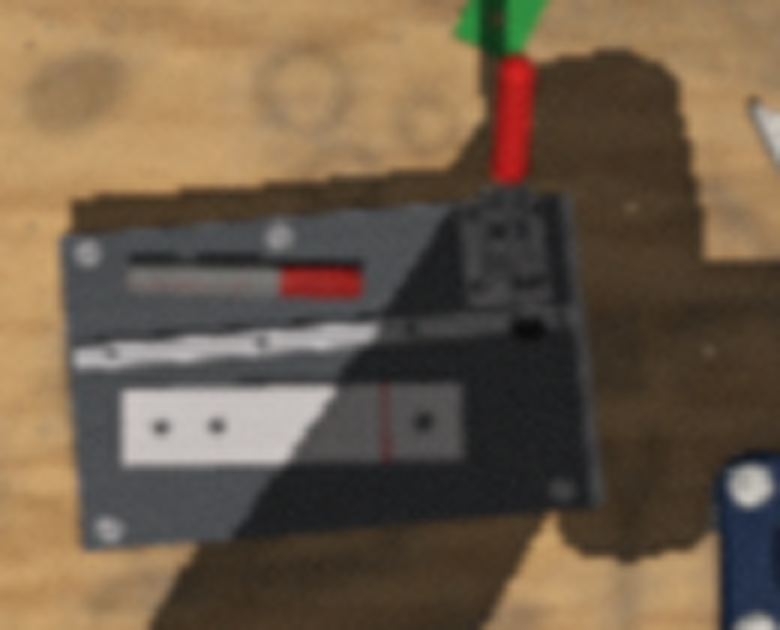

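View pics/side0c.png

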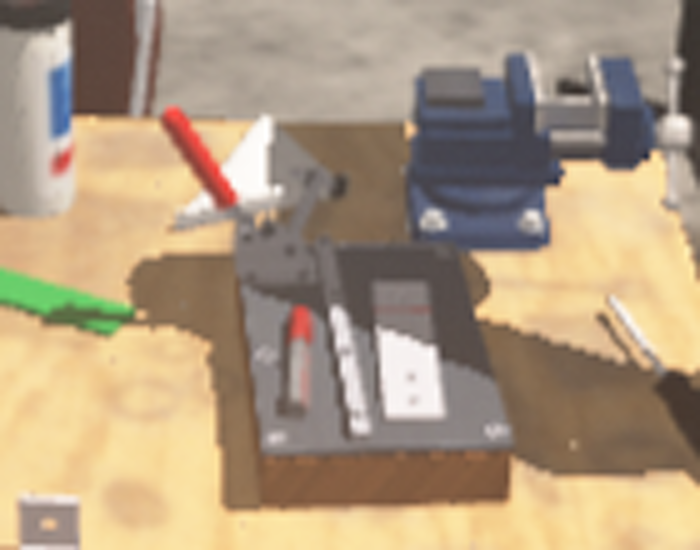

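```bash
cat >> h.py <<'E'
from scipy.optimize import least_squares
from scipy.spatial.transform import Rotation as Ro
def fit(n,uv,loc,z,x0):
    loc=np.array(loc,float);uv=np.array(uv,float)
    def W(p): 
        c,s=np.cos(p[2]),np.sin(p[2]); return np.c_[loc@np.array([[c,s],[-s,c]])+p[:2],np.full(len(loc),z)]
    r=least_squares(lambda p:(proj(n,W(p))-uv).ravel(),x0)
    return r.x, r.fun.reshape(-1,2)
def toJ(J,P): 
    c,s=np.cos(J[2]),np.sin(J[2]); return np.array([[c,s],[-s,c]])@(np.array(P[:2])-J[:2])
def toW(J,P):
    c,s=np.cos(J[2]),np.sin(J[2]); return np.array([[c,-s],[s,c]])@np.array(P[:2])+J[:2]
def R():
    q=env.get_state()['orientation']; return Ro.from_quat([q[1],q[2],q[3],q[0]])
np.set_printoptions(precision=4,suppress=True)
E
python3 - <<'E'
from h import *
c=lambda a:np.array(a)/6.+[220,170]-0.0
j=c([(62,237),(567,195),(600,505),(85,548)])
J,r=fit('top',j,[(.085,.14),(.085,-.14),(-.085,-.14),(-.085,.14)],.05,[.5,-.05,0]);print('jig',J,r)
b=c([(122,388),(463,382),(465,463),(122,466)])
B,r=fit('top',b,[(.02,.09),(.02,-.09),(-.02,-.09),(-.02,.09)],.056,[.5,-.05,0]);print('blank',B,r)
print('blank in jig',toJ(J,B)*1000,np.degrees(B[2]-J[2]))
f=lambda u,v,s,x0,y0:(u/s+x0,v/s+y0)
# side cam check
s=lambda a:np.array(a)/5.+[220,130]
Js,r=fit('side',s([(237,275),(457,250),(512,440),(262,450)]),[(.085,-.14),(-.085,-.14),(-.085,.14),(.085,.14)],.05,J);print('jig side',Js,r)
Bs,r=fit('side',s([(372,281),(432,281),(445,417),(385,418)]),[(.02,-.09),(-.02,-.09),(-.02,.09),(.02,.09)],.056,B);print('blank side',Bs,r)
for nm,P in dict(hinge=(.08,-.1),grip0=(.1125,-.1),grip1=(.16,-.1),tip1=(.197,-.1)).items(): 
  w=toW(J,P);print(nm,w,np.hypot(*w))
print(R().as_matrix())
print(proj('top',np.r_[toW(J,(.1125,-.1)),.159]), proj('top',np.r_[toW(J,(.1276,-.1)),.193]),proj('top',np.r_[toW(J,(.08+.027*.407,-.1)),.086+.027*.913]))
E
```

```text
jig [ 0.4903 -0.0103  0.0838] [[-0.9018 -0.5059]
 [ 0.8726 -0.6861]
 [ 0.8235  0.4503]
 [-0.7957  0.6525]]
blank [0.4609 0.009  0.0134] [[ 0.2704  0.1831]
 [-0.3121  0.4536]
 [-0.3197 -0.4226]
 [ 0.3622 -0.1972]]
blank in jig [-27.5943  21.6994] -4.031275495267309
jig side [0.4889 0.0007 0.0859] [[-0.4366 -4.9018]
 [-0.435  -1.0528]
 [ 0.8017  2.4278]
 [-0.0482  1.9467]]
blank side [0.4591 0.0119 0.0092] [[ 0.6086  0.1099]
 [-0.6363  0.2422]
 [-0.0773  0.0472]
 [ 0.1031 -0.3155]]
hinge [ 0.5784 -0.1033] 0.5874995636015807
grip0 [ 0.6107 -0.1006] 0.618959725160145
grip1 [ 0.6581 -0.0966] 0.6651198571247487
tip1 [ 0.6949 -0.0935] 0.7012001797845144
[[-0.0003  0.2867 -0.958 ]
 [ 0.0016 -0.958  -0.2867]
 [-1.     -0.0016 -0.0002]]
[[306.2315 189.9573]] [[307.099  183.2405]] [[305.0769 198.9188]]
```

Emit:
drive_tool:
  plan:
    - [[-0.4,-2.45,-3.2,0,0,0,0],[-0.4,-2.45,-3.2,0,0,0,0],[-0.4,-2.45,-3.2,0,0,0,0],[-0.4,-2.45,-3.2,0,0,0,0],[-0.4,-2.45,-3.2,0,0,0,0]]

```text
clock: 0.52
tcp_pos: [0.2835, -0.3859, 0.251]
orientation: [-0.102, -0.7, -0.102, 0.7]
wrist_force: [1.7, -0.4, 0.4]
finger_gap: 0.0258
```

Emit:
drive_tool:
  plan:
    - [[-0.4,-2.45,-3.2,0,0,0,0],[-0.4,-2.45,-3.2,0,0,0,0],[-0.4,-2.45,-3.2,0,0,0,0],[-0.4,-2.45,-3.2,0,0,0,0],[-0.4,-2.45,-3.2,0,0,0,0]]

```text
clock: 0.93
tcp_pos: [0.4017, -0.2225, 0.2713]
orientation: [-0.102, -0.7, -0.102, 0.7]
wrist_force: [0.8, -0.6, 0.1]
finger_gap: 0.0002
```

Emit:
drive_tool:
  plan:
    - [[-0.4,-2.45,-3.2,0,0,0,0],[-0.4,-2.45,-3.2,0,0,0,0],[-0.4,-2.45,-3.2,0,0,0,0],[-0.4,-2.45,-3.2,0,0,0,0],[-0.4,-2.45,-3.2,0,0,0,0]]

```text
clock: 1.35
tcp_pos: [0.5199, -0.0592, 0.2912]
orientation: [-0.103, -0.7, -0.103, 0.7]
wrist_force: [1.0, -1.4, 0.3]
finger_gap: 0.0002
```

Emit:
drive_tool:
  plan:
    - [[0,0,0,6,0,0,0],[0,0,0,6,0,0,0],[0,0,0,0,0,0,0],[0,0,0,0,0,0,0],[0,0,0,0,0,0,0]]

```text
clock: 1.77
tcp_pos: [0.519, -0.0614, 0.291]
orientation: [-0.029, -0.706, -0.029, 0.707]
wrist_force: [-0.8, -0.0, -0.2]
finger_gap: 0.0003
```

```bash
cat >> h.py <<'E'
import json
_m=env.camera_model('wrist')
WK=np.array(_m['camera_matrix']);TC=np.array(_m['T_tool_cam'])
def wsnap(f):
    s=env.get_state(); q=s['orientation']; T=np.eye(4); T[:3,:3]=Ro.from_quat([q[1],q[2],q[3],q[0]]).as_matrix(); T[:3,3]=s['tcp_pos']
    M=np.linalg.inv(T@TC); np.save(f'pics/{f}.npy',M); snap('wrist',f); return M
_cam=cam
def cam(n):
    if n.startswith('w:'): return WK,np.load(f'pics/{n[2:]}.npy')
    return _cam(n)
E
python3 - <<'E'
from h import *
wsnap('w1')
im=cv2.imread('pics/w1.png');cv2.imwrite('pics/w1b.png',cv2.resize(im,(768,576),interpolation=cv2.INTER_CUBIC))
E
```

```text
(no output)
```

View pics/w1b.png

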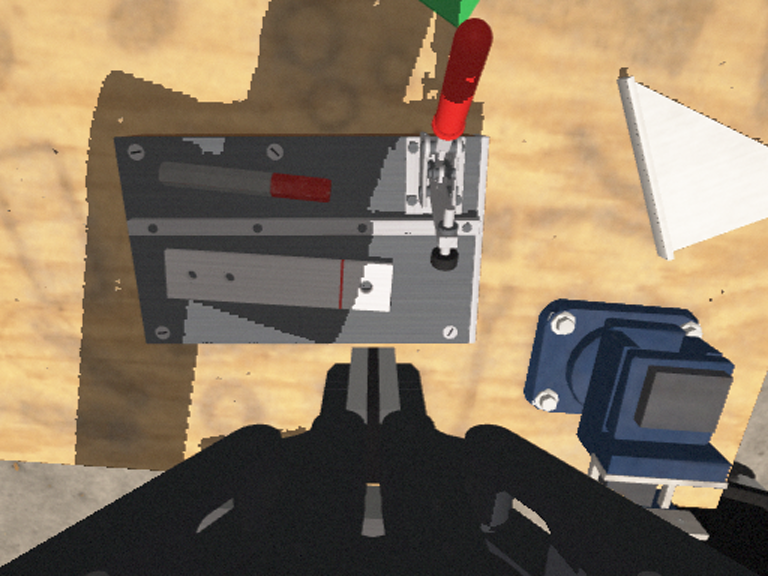

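```bash
python3 - <<'E'
from h import *
crop('w1',70,80,205,240,5,'w1l')
crop('w1',205,80,340,240,5,'w1r')
E
```

```text
(no output)
```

View pics/w1l.png

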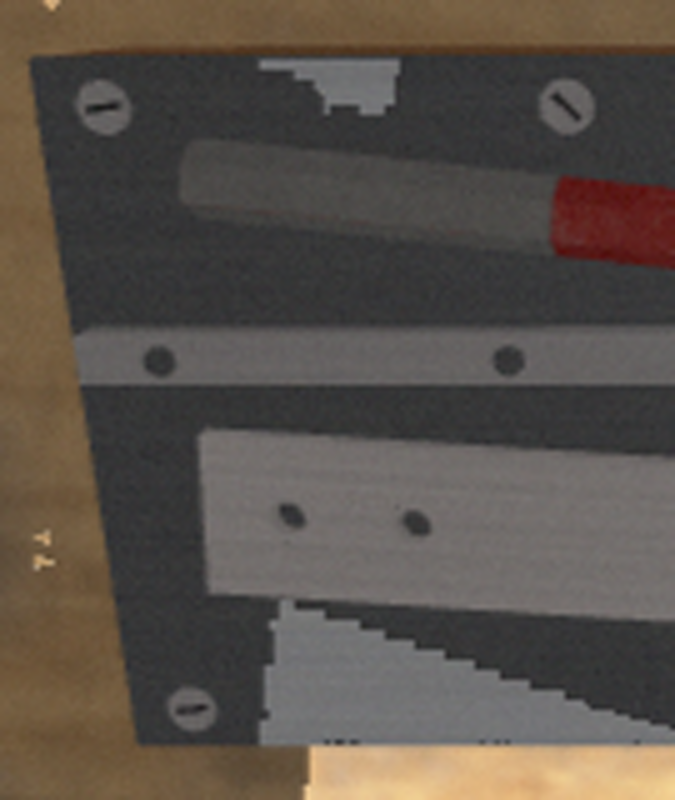

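View pics/w1r.png

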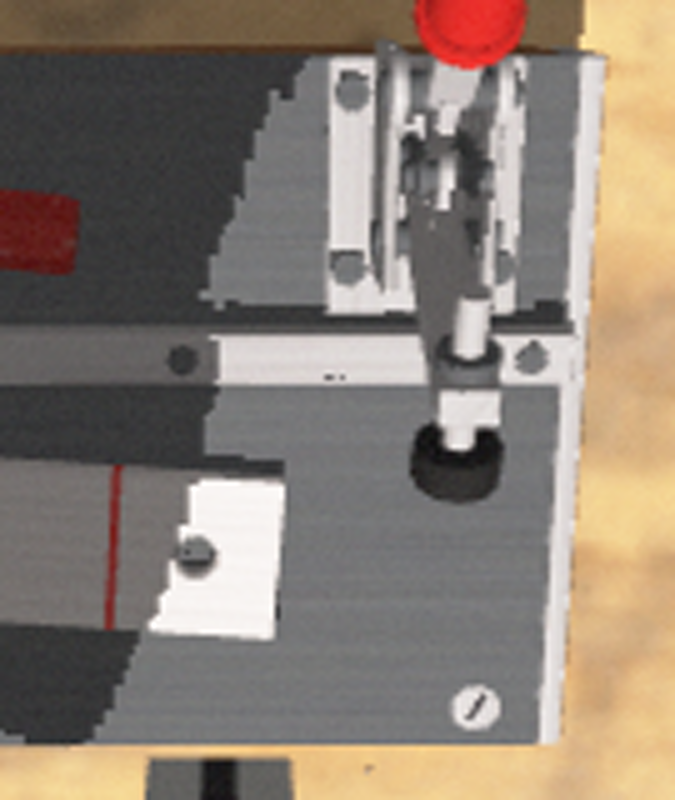

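```bash
python3 - <<'E'
from h import *
L=lambda x,y:((x+.5)/5-.5+70,(y+.5)/5-.5+80)
Rr=lambda x,y:((x+.5)/5-.5+205,(y+.5)/5-.5+80)
J,r=fit('w:w1',[L(31,58),Rr(603,58),Rr(558,743),L(137,745)],[(.085,.14),(.085,-.14),(-.085,-.14),(-.085,.14)],.05,[.49,-.01,.08]);print('jig',J,r.ravel())
B,r=fit('w:w1',[L(199,430),Rr(285,480),Rr(275,640),L(208,594),Rr(118,466),Rr(110,628)],[(.02,.09),(.02,-.09),(-.02,-.09),(-.02,.09),(.02,-.05),(-.02,-.05)],.056,[.46,.01,0]);print('blank',B,r.ravel())
print('blank in jig',toJ(J,B)*1000,np.degrees(B[2]-J[2]))
np.save('J.npy',J);np.save('B.npy',B)
# fence front top edge, z .06, at left crop (82,385), right (556,385)
for p in [L(85,385),Rr(556,385)]: print(toJ(J,back('w:w1',*p,.06)))
print(R().as_matrix())
for nm,P in dict(hinge=(.08,-.1),grip0=(.1125,-.1),grip1=(.16,-.1),tip1=(.197,-.1)).items(): 
  w=toW(J,P);print(nm,w)
E
```

```text
jig [ 0.4904 -0.011   0.0842] [-1.0507 -0.2763  1.019  -0.5142  0.3501  0.8138 -0.3139  0.6057]
blank [0.4626 0.0087 0.017 ] [-0.1084  0.4754  0.2281  0.1676 -0.35   -0.6908  0.211  -0.5933 -0.0177
  0.8297  0.0329 -0.2991]
blank in jig [-26.0754  21.9151] -3.853085658756944
[0.0124 0.1333]
[ 0.0121 -0.131 ]
[[-0.0004  0.0823 -0.9966]
 [ 0.     -0.9966 -0.0823]
 [-1.     -0.0001  0.0004]]
hinge [ 0.5786 -0.1039]
grip0 [ 0.611  -0.1011]
grip1 [ 0.6583 -0.0971]
tip1 [ 0.6952 -0.094 ]
```

Emit:
drive_tool:
  plan:
    - [[0,-2.1,3.3,0,0,0,0],[0,-2.1,3.3,0,0,0,0],[0,-2.1,3.3,0,0,0,0],[4,0,0,0,0,0,0],[4,0,0,0,0,0,0]]

```text
clock: 2.23
tcp_pos: [0.416, -0.0065, 0.2132]
orientation: [0.03, 0.709, 0.029, -0.704]
wrist_force: [2.0, -1.3, -0.9]
finger_gap: 0.0002
```

Emit:
drive_tool:
  plan:
    - [[4,0,0,0,0,0,0],[4,0,0,0,0,0,0],[3,0,0,0,0,0,0],[2,0,0,0,0,0,0],[1,0,0,0,0,0,0]]

```text
clock: 2.65
tcp_pos: [0.413, -0.0066, 0.0685]
orientation: [-0.028, -0.705, -0.029, 0.708]
wrist_force: [-0.0, 0.2, -0.3]
finger_gap: -0.0003
```

```bash
cat >> h.py <<'E'
def pj():
    s=env.get_state();J=np.load('J.npy');m=R().as_matrix()
    print('clock',s['clock'],'tcp jig mm',np.r_[toJ(J,s['tcp_pos']),s['tcp_pos'][2]]*1000,'F',s['wrist_force'],'yaw',np.degrees(np.arctan2(-m[1,2],-m[0,2])-J[2]),'tilt',m[2])
E
python3 -c "
from h import *
pj()"
```

```text
clock 2.65 tcp jig mm [-76.7692  10.9048  68.5039] F [-0.0496  0.164  -0.2767] yaw -0.15918052159292356 tilt [-1.     -0.0012  0.0042]
```

Emit:
drive_tool:
  plan:
    - [[0.6,0,0,0,0,0,0],[0.5,0,0,0,0,0,0],[0.4,0,0,0,0,0,0],[0,0,0,0,0,0,0],[0,0,0,0,0,0,0]]

```text
clock: 3.07
tcp_pos: [0.4161, -0.0067, 0.0569]
orientation: [0.029, 0.707, 0.029, -0.706]
wrist_force: [-0.7, -0.2, -0.5]
finger_gap: -0.0
```

```bash
python3 -c "
from h import *
pj();snap('side','s1');crop('s1',230,140,360,250,6,'s1c')"
```

```text
clock 3.0667 tcp jig mm [-73.7184  10.5062  56.8541] F [-0.7251 -0.2385 -0.4652] yaw -0.16540409372316528 tilt [-1.      0.0004 -0.0011]
```

View pics/s1c.png

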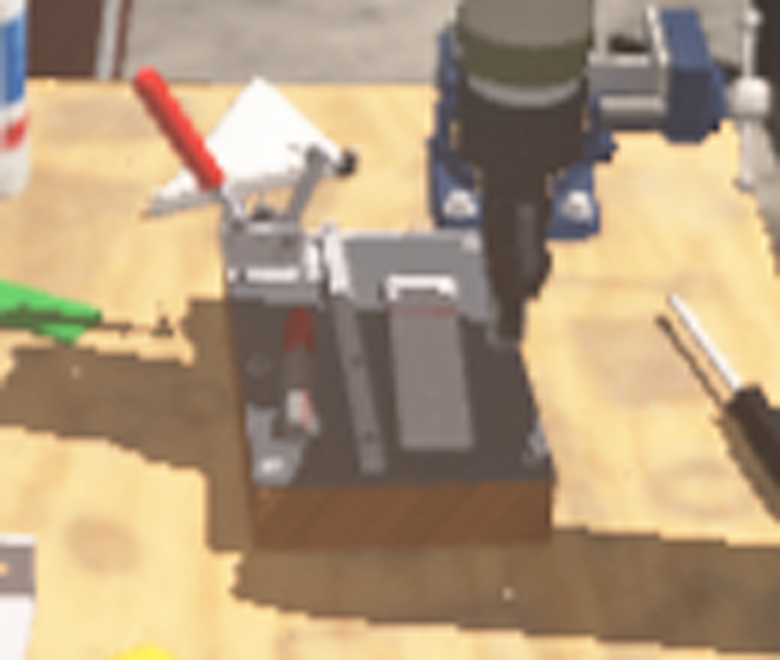

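Emit:
drive_tool:
  plan:
    - [[0.4,0,0,0,0,0,0],[0,0,-0.5,0,0,0,0],[0,0,-0.5,0,0,0,0],[0,0,-0.5,0,0,0,0],[0,0,-0.4,0,0,0,0]]

```text
clock: 3.53
tcp_pos: [0.4354, -0.005, 0.0524]
orientation: [0.029, 0.707, 0.029, -0.706]
wrist_force: [-0.4, -0.4, 0.8]
finger_gap: -0.0002
```

Emit:
drive_tool:
  plan:
    - [[0,0,-0.2,0,0,0,0],[0,0,-0.2,0,0,0,0],[0,0,-0.2,0,0,0,0],[0,0,-0.2,0,0,0,0],[0,0,0,0,0,0,0]]

```text
clock: 3.95
tcp_pos: [0.4429, -0.0043, 0.0523]
orientation: [0.029, 0.707, 0.029, -0.706]
wrist_force: [-0.2, -0.7, -0.1]
finger_gap: -0.0
```

```bash
python3 -c "
from h import *
pj();wsnap('w2');crop('w2',60,60,360,280,2.6,'w2c')"
```

```text
clock 3.95 tcp jig mm [-46.8155  10.664   52.2854] F [-0.1712 -0.6805 -0.1229] yaw -0.1616355570348256 tilt [-1.      0.0001 -0.0004]
```

View pics/w2c.png

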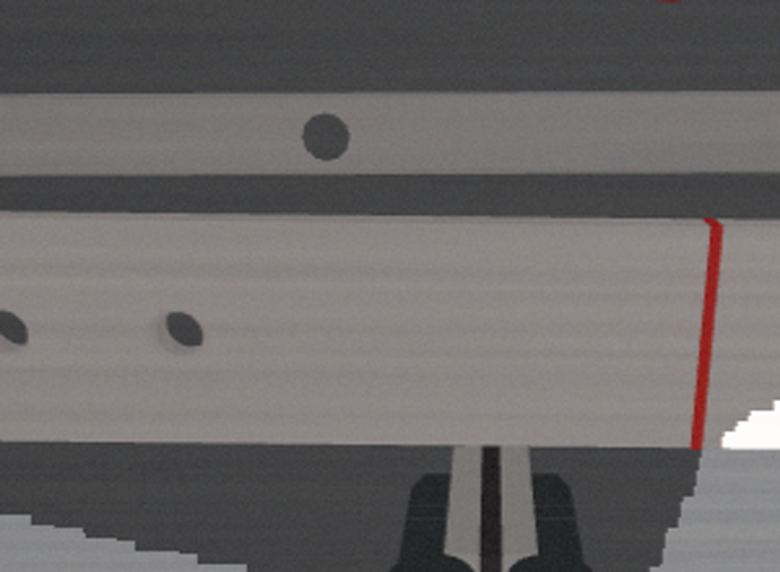

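Emit:
drive_tool:
  plan:
    - [[0,0,-0.2,0,0,0,0],[0,0,-0.2,0,0,0,0],[0,0,-0.2,0,0,0,0],[0,0,-0.1,0,0,0,0],[0,0,0,0,0,0,0]]

```text
clock: 4.42
tcp_pos: [0.4499, -0.0037, 0.0523]
orientation: [0.029, 0.707, 0.029, -0.706]
wrist_force: [-0.2, -1.2, 0.1]
finger_gap: -0.0003
```

Emit:
drive_tool:
  plan:
    - [[0,0,-0.1,0,0,0,0],[0,0,0,0,0,0,0],[0,0,0,0,0,0,0],[0,0,0,0,0,0,0],[0,0,0,0,0,0,0]]

```text
clock: 4.83
tcp_pos: [0.4504, -0.0036, 0.0523]
orientation: [0.029, 0.707, 0.029, -0.706]
wrist_force: [0.1, -0.7, -0.2]
finger_gap: -0.0004
```

```bash
python3 -c "
from h import *
pj();wsnap('w3');crop('w3',60,60,360,280,2.6,'w3c')"
```

```text
clock 4.8333 tcp jig mm [-39.255   10.6811  52.2856] F [ 0.0741 -0.6734 -0.2067] yaw -0.1646540278612698 tilt [-1.      0.     -0.0001]
```

View pics/w3c.png

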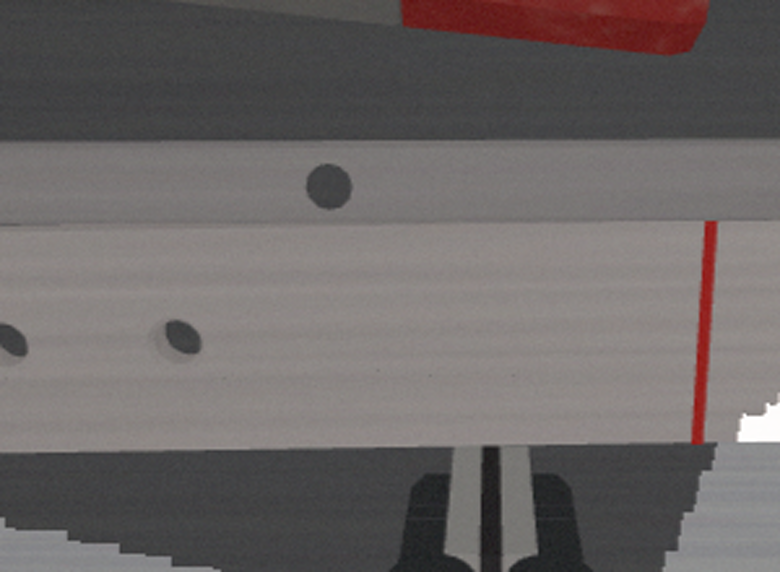

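Emit:
drive_tool:
  plan:
    - [[0,0,0.6,0,0,0,0],[0,-2.0,0.2,0,0,0,0],[0,-2.0,0,0,0,0,0],[0,0,-0.3,0,0,0,0],[0,0,-0.3,0,0,0,0]]

```text
clock: 5.3
tcp_pos: [0.4448, 0.0366, 0.0523]
orientation: [-0.03, -0.706, -0.029, 0.707]
wrist_force: [-0.5, -0.9, 0.1]
finger_gap: 0.0001
```

Emit:
drive_tool:
  plan:
    - [[0,0,-0.1,0,0,0,0],[0,0,-0.1,0,0,0,0],[0,0,-0.05,0,0,0,0],[0,0,-0.05,0,0,0,0],[0,0,0,0,0,0,0]]

```text
clock: 5.72
tcp_pos: [0.4481, 0.0359, 0.0522]
orientation: [-0.029, -0.706, -0.028, 0.707]
wrist_force: [-0.3, -0.5, 1.1]
finger_gap: 0.0002
```

```bash
python3 -c "
from h import *
pj();wsnap('w4');crop('w4',60,60,460,280,1.95,'w4c')"
```

```text
clock 5.7167 tcp jig mm [-38.2498  50.2375  52.1669] F [-0.2774 -0.506   1.1403] yaw -0.20684948817320206 tilt [-1.      0.0002  0.0004]
```

View pics/w4c.png

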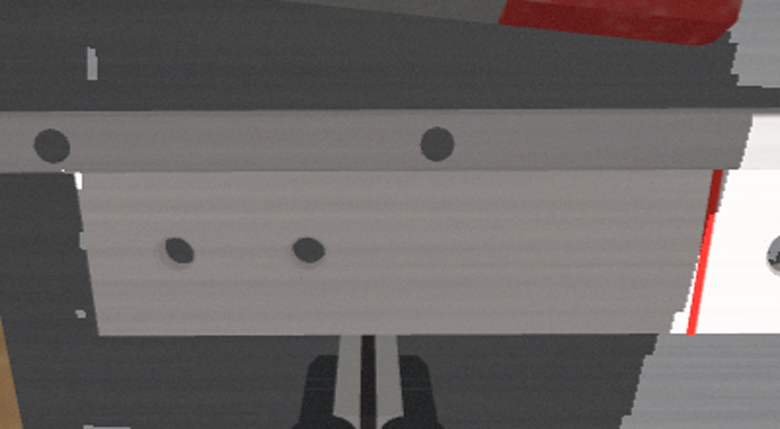

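```bash
python3 -c "
from h import *
J=np.load('J.npy')
f=lambda x,y:((x+.5)/1.95-.5+60,(y+.5)/1.95-.5+60)
for nm,p,z in [('end+x',(80,173),.056),('end-x',(99,335),.056),('redf',(717,172),.056),('red-',(691,334),.056),('fence',(400,170),.06),('front',(500,334),.056),('front2',(150,335),.056)]: print(nm,toJ(J,back('w:w4',*f(*p),z))*1000)
"
```

```text
end+x [ 11.1377 112.2912]
end-x [-27.9426 113.3576]
redf [ 10.8482 -26.5744]
red- [-28.2146 -26.8607]
fence [12.4067 42.7376]
front [-28.0423  18.3811]
front2 [-27.9886 101.2795]
```

Emit:
drive_tool:
  plan:
    - [[0,0,1.0,0,0,0,0],[0,-3,1.0,0,0,0,0],[0,-3,0,0,0,0,0],[0,-3,0,0,0,0,0],[0,-0.5,0,0,0,0,0]]

```text
clock: 6.18
tcp_pos: [0.42, 0.1232, 0.0523]
orientation: [-0.032, -0.706, -0.038, 0.706]
wrist_force: [0.1, -1.4, 0.1]
finger_gap: 0.0
```

Emit:
drive_tool:
  plan:
    - [[0,0,-1.5,0,0,0,0],[0,0,-1.5,0,0,0,0],[0,0,-1.3,0,0,0,0],[0,0,-0.7,0,0,0,0],[0,0,0,0,0,0,0]]

```text
clock: 6.6
tcp_pos: [0.4725, 0.1249, 0.0524]
orientation: [0.03, 0.707, 0.034, -0.706]
wrist_force: [0.3, 1.6, 0.1]
finger_gap: -0.0002
```

```bash
python3 -c "
from h import *
pj();wsnap('w5');crop('w5',100,60,500,300,1.95,'w5c')"
```

```text
clock 6.6 tcp jig mm [ -6.4579 136.85    52.4175] F [0.3006 1.587  0.1103] yaw 0.3743036083897375 tilt [-1.     -0.0065 -0.0014]
```

View pics/w5c.png

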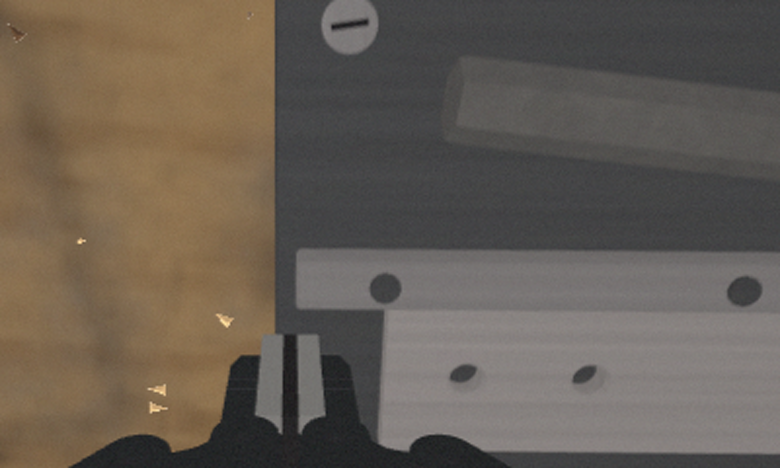

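Emit:
drive_tool:
  plan:
    - [[0,0.7,0.1,0,0,0,0],[0,0.8,0,0,0,0,0],[0,0.8,0,0,0,0,0],[0,0.8,0,0,0,0,0],[0,0.8,0,0,0,0,0]]

```text
clock: 7.07
tcp_pos: [0.4729, 0.0855, 0.0519]
orientation: [-0.03, -0.706, -0.035, 0.707]
wrist_force: [-0.9, 1.2, 0.7]
finger_gap: 0.0001
```

Emit:
drive_tool:
  plan:
    - [[0,0.8,0,0,0,0,0],[0,0.8,0,0,0,0,0],[0,0.8,0,0,0,0,0],[0,0.6,0,0,0,0,0],[0,0.4,0,0,0,0,0]]

```text
clock: 7.48
tcp_pos: [0.4768, 0.0517, 0.0518]
orientation: [-0.03, -0.706, -0.035, 0.706]
wrist_force: [-2.1, 2.0, 1.0]
finger_gap: 0.0002
```

```bash
python3 -c "
from h import *
pj();wsnap('w6');crop('w6',100,60,500,300,1.95,'w6c')"
```

```text
clock 7.4833 tcp jig mm [-8.3231 63.5992 51.8051] F [-2.0984  1.9916  1.0286] yaw 0.3971365948988997 tilt [-1.     -0.0069  0.    ]
```

View pics/w6c.png

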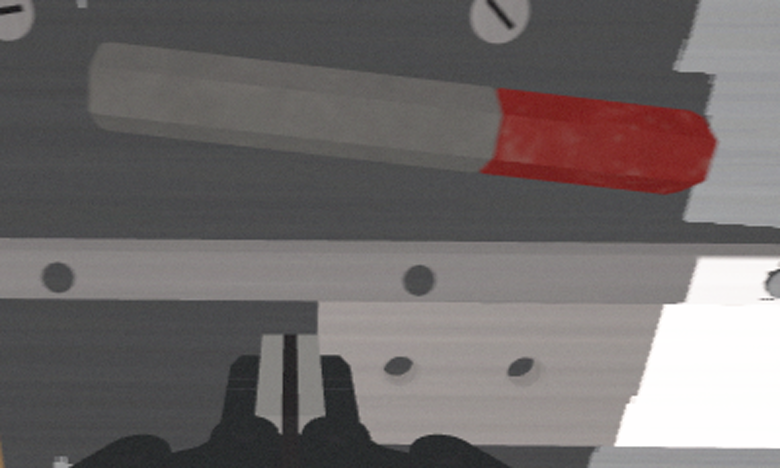

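Emit:
drive_tool:
  plan:
    - [[0,0.6,0,0,0,0,0],[0,0.8,0,0,0,0,0],[0,0.8,0,0,0,0,0],[0,0.7,0,0,0,0,0],[0,0.5,0,0,0,0,0]]

```text
clock: 7.95
tcp_pos: [0.4801, 0.0178, 0.0516]
orientation: [0.03, 0.706, 0.035, -0.706]
wrist_force: [-0.4, 1.7, 1.4]
finger_gap: 0.0
```

Emit:
drive_tool:
  plan:
    - [[0,0.4,0,0,0,0,0],[0,0.3,0,0,0,0,0],[0,0.2,0,0,0,0,0],[0,0,0,0,0,0,0],[0,0,0,0,0,0,0]]

```text
clock: 8.37
tcp_pos: [0.4807, 0.0095, 0.0515]
orientation: [-0.03, -0.706, -0.035, 0.706]
wrist_force: [-0.3, 0.6, -0.9]
finger_gap: -0.0001
```

```bash
python3 -c "
from h import *
pj();wsnap('w7');crop('w7',200,60,512,290,2.4,'w7c')"
```

```text
clock 8.3667 tcp jig mm [-7.9466 21.223  51.4698] F [-0.3267  0.5976 -0.8507] yaw 0.42488574377091837 tilt [-1.     -0.0063 -0.    ]
```

View pics/w7c.png

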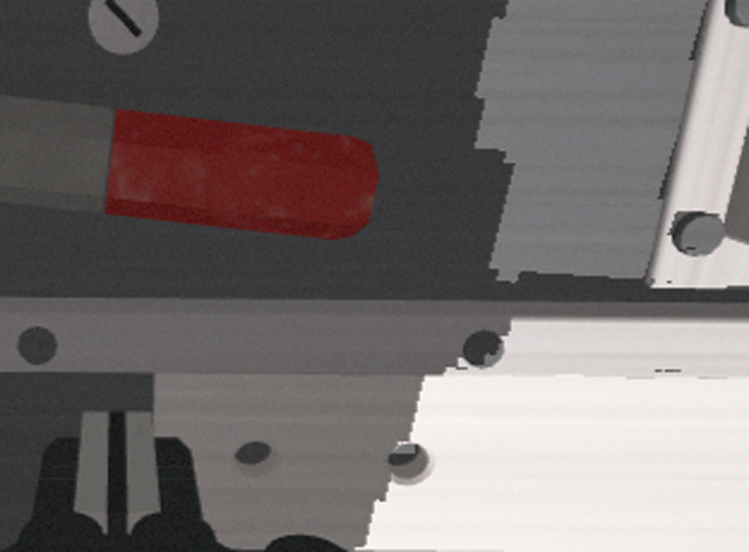

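```bash
python3 -c "
from h import *
J=np.load('J.npy')
f=lambda x,y:((x+.5)/2.4-.5+200,(y+.5)/2.4-.5+60)
for nm,p,z in [('end+x',(154,378),.056),('end',(155,430),.056),('fing',(154,415),.056)]: print(nm,toJ(J,back('w:w7',*f(*p),z))*1000)
im=snap('side','s7');crop('s7',240,140,350,230,7,'s7c');snap('top','t7');crop('t7',220,170,350,275,6,'t7c')
"
```

```text
end+x [ 9.7226 13.8008]
end [-1.2111 13.3668]
fing [ 1.992  13.6304]
```

View pics/s7c.png

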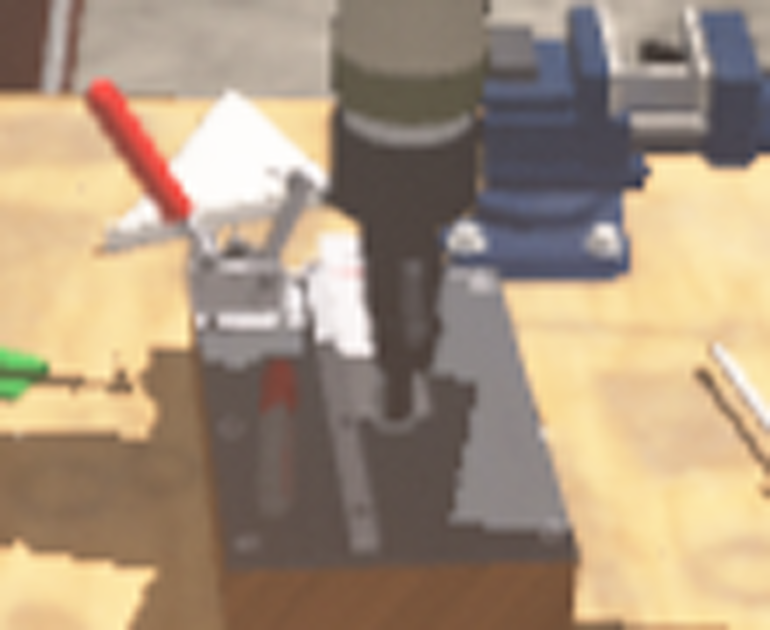

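View pics/t7c.png

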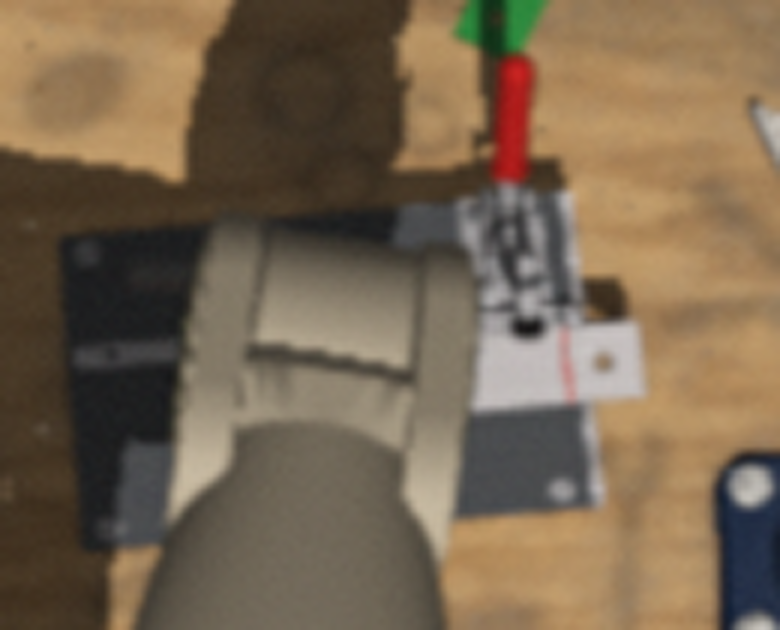

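Emit:
drive_tool:
  plan:
    - [[0,0.3,0,0,0,0,0],[0,0.3,0,0,0,0,0],[0,0.3,0,0,0,0,0],[0,0.2,0,0,0,0,0],[0,0,0,0,0,0,0]]

```text
clock: 8.93
tcp_pos: [0.4817, -0.0017, 0.0514]
orientation: [-0.03, -0.706, -0.035, 0.707]
wrist_force: [-0.5, 0.8, 0.7]
finger_gap: -0.0001
```

```bash
python3 -c "
from h import *
pj()"
```

```text
clock 8.9333 tcp jig mm [-7.9671 10.0164 51.4046] F [-0.5077  0.8451  0.6566] yaw 0.4073757811159805 tilt [-1.     -0.0066  0.0002]
```

Emit:
drive_tool:
  plan:
    - [[0,-1,0,0,0,0,0],[-4,0,0,0,0,0,0],[-4,0,0,0,0,0,0],[-4,0,0,0,0,0,0],[-4,0,0,0,0,0,0]]

```text
clock: 9.35
tcp_pos: [0.4803, 0.0083, 0.2132]
orientation: [-0.03, -0.706, -0.035, 0.707]
wrist_force: [0.7, -1.1, -0.1]
finger_gap: 0.0001
```

Emit:
drive_tool:
  plan:
    - [[-2,3,0,0,0,0,0],[-2,3,0,0,0,0,0],[0,4,0,0,0,0,0],[0,4,0,0,0,0,0],[0,0,0,0,0,0,0]]

```text
clock: 9.77
tcp_pos: [0.4951, -0.1376, 0.2508]
orientation: [0.029, 0.707, 0.031, -0.706]
wrist_force: [1.3, -0.1, -0.3]
finger_gap: 0.0
```

```bash
python3 -c "
from h import *
pj();wsnap('w8');crop('w8',60,60,480,330,1.8,'w8c');crop('w8',230,110,370,230,5,'w8d')"
```

```text
clock 9.7667 tcp jig mm [  -6.0014 -126.5883  250.7727] F [ 1.265  -0.1304 -0.2834] yaw 0.10846010123132924 tilt [-1.     -0.0029 -0.0019]
```

View pics/w8c.png

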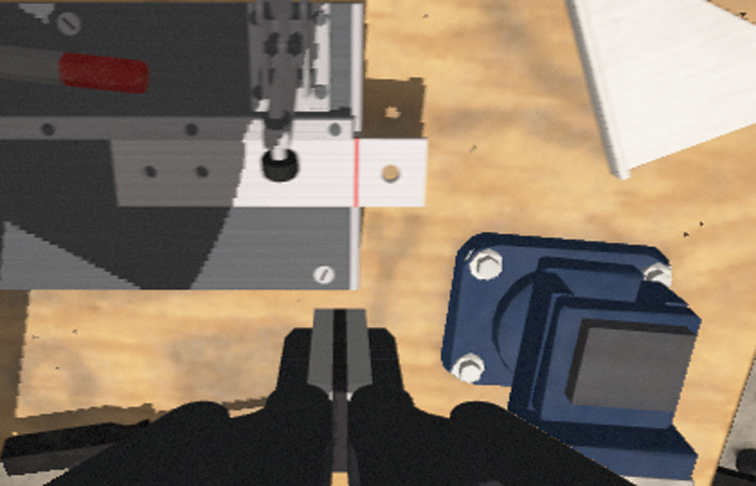

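View pics/w8d.png

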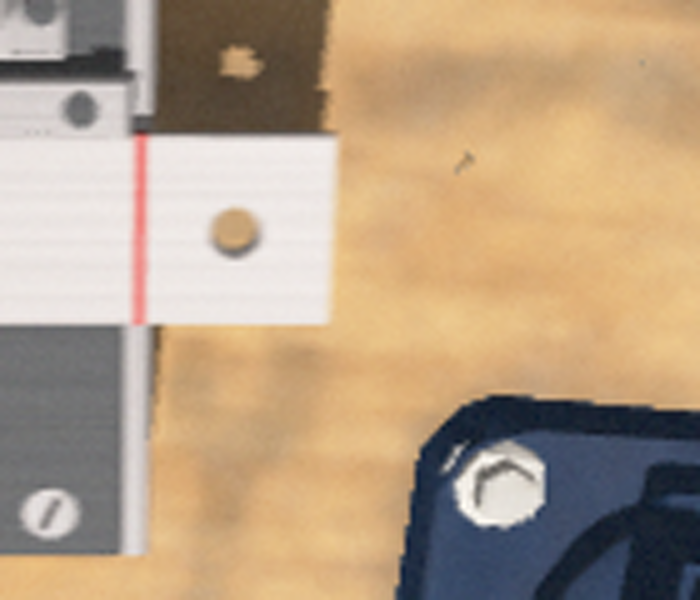

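```bash
python3 -c "
from h import *
J=np.load('J.npy')
f=lambda x,y:((x+.5)/5-.5+230,(y+.5)/5-.5+110)
for nm,p,z in [('line+',(141,135),.056),('line-',(139.5,322),.056),('tab+',(337,137),.056),('tab-',(330,324),.056),('edge top',(155,112),.05),('edge 325',(151,330),.05),('edge bot',(147,553),.05),('fence',(20,136),.06)]: print(nm,toJ(J,back('w:w8',*f(*p),z))*1000)
g=lambda x,y:((x+.5)/1.8-.5+60,(y+.5)/1.8-.5+60)
print(toJ(J,back('w:w8',*g(111,142),.056))*1000,toJ(J,back('w:w8',*g(119,207),.056))*1000)
"
```

```text
line+ [  12.3247 -136.2036]
line- [ -27.5492 -136.3154]
tab+ [  12.0095 -176.2633]
tab- [ -27.8816 -176.6715]
edge top [  16.0422 -139.2092]
edge 325 [ -31.1376 -138.9773]
edge bot [ -83.7461 -138.7394]
fence [  12.7855 -111.6575]
[9.8566 3.5205] [-28.7897   3.3129]
```

Emit:
drive_tool:
  plan:
    - [[0,-3.7,0.1,0,0,0,0],[0,-3.7,0,0,0,0,0],[0,-3.7,0,0,0,0,0],[1,-3.6,0,0,0,0,0],[4,0,0,0,0,0,0]]

```text
clock: 10.23
tcp_pos: [0.4814, 0.0206, 0.2065]
orientation: [0.032, 0.71, 0.038, -0.703]
wrist_force: [2.6, -0.7, -0.4]
finger_gap: -0.0
```

Emit:
drive_tool:
  plan:
    - [[4,0,0,0,0,0,0],[4,0,0,0,0,0,0],[3,0,0,0,0,0,0],[2,0,0,0,0,0,0],[1,0,0,0,0,0,0]]

```text
clock: 10.65
tcp_pos: [0.476, 0.0175, 0.0585]
orientation: [-0.03, -0.704, -0.036, 0.708]
wrist_force: [-0.5, -0.3, -0.9]
finger_gap: -0.0001
```

```bash
python3 -c "
from h import *
pj()"
```

```text
clock 10.65 tcp jig mm [-11.9685  29.5405  58.5031] F [-0.5224 -0.2681 -0.8978] yaw 0.5335681991336318 tilt [-1.     -0.0083  0.0054]
```

Emit:
drive_tool:
  plan:
    - [[0.5,0.3,0,0,0,0,0],[0.2,0.3,0,0,0,0,0],[0,0,0,0,0,0,0],[0,0,0,0,0,0,0],[0,0,0,0,0,0,0]]

```text
clock: 11.07
tcp_pos: [0.4809, 0.0094, 0.0558]
orientation: [0.03, 0.707, 0.035, -0.706]
wrist_force: [-0.0, 0.4, 0.1]
finger_gap: 0.0002
```

```bash
python3 -c "
from h import *
pj()"
```

```text
clock 11.0667 tcp jig mm [-7.833  21.0624 55.8348] F [-0.04    0.37    0.1273] yaw 0.41639705261088084 tilt [-1.     -0.0062 -0.0025]
```

Emit:
drive_tool:
  plan:
    - [[0.35,0,0,0,0,0,0],[0,0.4,0,0,0,0,0],[0,0.4,0,0,0,0,0],[0,0.3,0,0,0,0,0],[0,0,0,0,0,0,0]]

```text
clock: 11.48
tcp_pos: [0.4809, -0.002, 0.051]
orientation: [-0.03, -0.706, -0.034, 0.706]
wrist_force: [0.5, -0.1, -0.2]
finger_gap: 0.0003
```

Emit:
drive_tool:
  plan:
    - [[0,0.1,0,0,0,0,0],[0,0.1,0,0,0,0,0],[0,0.05,0,0,0,0,0],[0,0,0,0,0,0,0],[0,0,0,0,0,0,0]]

```text
clock: 11.9
tcp_pos: [0.4809, -0.0038, 0.0509]
orientation: [-0.03, -0.706, -0.035, 0.706]
wrist_force: [-0.7, 0.6, 0.7]
finger_gap: -0.0
```

```bash
python3 -c "
from h import *
pj()"
```

```text
clock 11.9 tcp jig mm [-8.9155  7.9755 50.8911] F [-0.6827  0.5837  0.7465] yaw 0.4415746172888213 tilt [-1.     -0.0068  0.0001]
```

Emit:
drive_tool:
  plan:
    - [[0,0.06,0,0,0,0,0],[0,0,0,0,0,0,0],[0,0,0,0,0,0,0],[0,-0.5,0,0,0,0,0],[-3,-0.5,0,0,0,0,0]]

```text
clock: 12.32
tcp_pos: [0.4762, 0.0059, 0.0768]
orientation: [-0.029, -0.703, -0.035, 0.71]
wrist_force: [-0.6, 0.0, -0.2]
finger_gap: -0.0003
```

Emit:
drive_tool:
  plan:
    - [[-4,0,0,0,0,0,0],[-4,0,0,0,0,0,0],[-4,0,0,0,0,0,0],[-4,2,0,0,0,0,0],[0,4,0,0,0,0,0]]

```text
clock: 12.73
tcp_pos: [0.4888, -0.0526, 0.246]
orientation: [0.033, 0.71, 0.036, -0.702]
wrist_force: [2.5, -0.2, 0.2]
finger_gap: -0.0
```

Emit:
drive_tool:
  plan:
    - [[0,3,0,0,0,0,0],[0,2,0,0,0,0,0],[0,0,0,0,0,0,0],[0,0,0,0,0,0,0],[0,0,0,0,0,0,0]]

```text
clock: 13.15
tcp_pos: [0.4898, -0.1033, 0.2372]
orientation: [-0.03, -0.706, -0.035, 0.707]
wrist_force: [0.1, 0.0, 0.5]
finger_gap: -0.0
```

```bash
python3 -c "
from h import *
pj();wsnap('w9');crop('w9',40,80,380,330,2.2,'w9c');crop('w9',270,110,400,230,5,'w9d')"
```

```text
clock 13.15 tcp jig mm [ -8.4279 -91.9459 237.201 ] F [0.0521 0.0016 0.5271] yaw 0.43006654154556223 tilt [-1.     -0.0074  0.0008]
```

View pics/w9c.png

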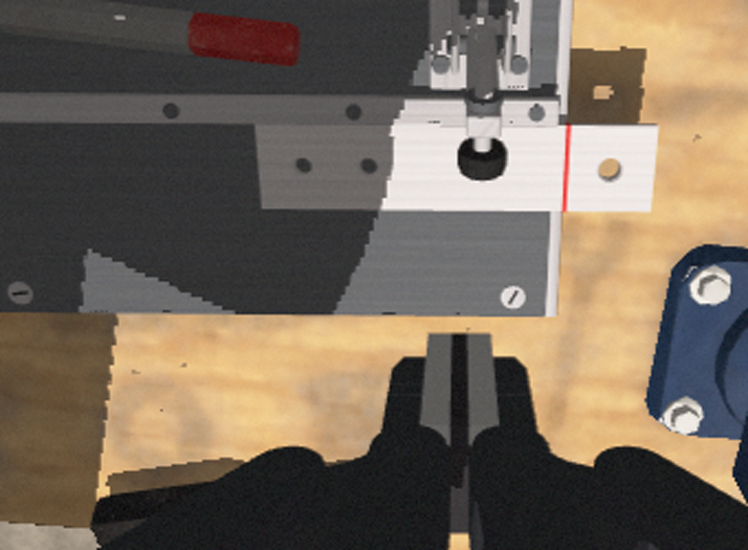

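View pics/w9d.png

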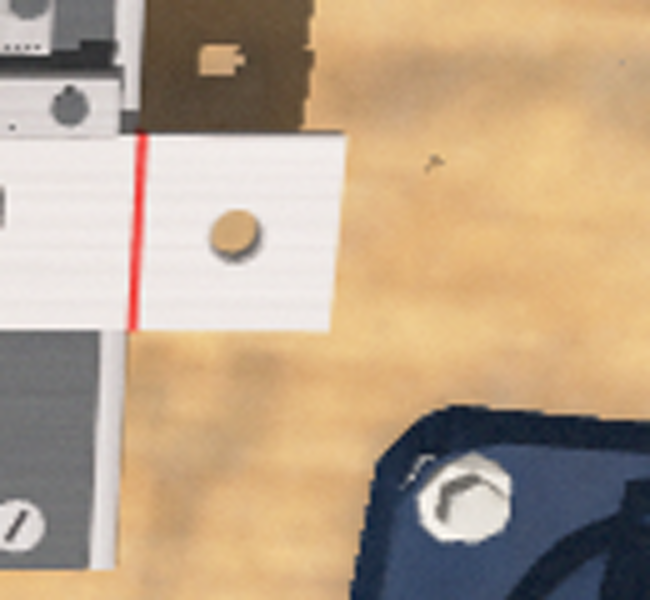

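```bash
python3 -c "
from h import *
J=np.load('J.npy')
f=lambda x,y:((x+.5)/5-.5+270,(y+.5)/5-.5+110)
for nm,p,z in [('line+',(142,135),.056),('line-',(133,328),.056),('tab+',(347,135),.056),('tab-',(331,330),.056),('edge top',(140,110),.05),('edge 335',(127,335),.05),('edge bot',(116.5,568),.05),('fence',(20,136),.06)]: print(nm,toJ(J,back('w:w9',*f(*p),z))*1000)
g=lambda x,y:((x+.5)/2.2-.5+40,(y+.5)/2.2-.5+80)
print(toJ(J,back('w:w9',*g(255,126),.056))*1000,toJ(J,back('w:w9',*g(261,209),.056))*1000,toJ(J,back('w:w9',*g(520,211),.056))*1000)
"
```

```text
line+ [  12.2736 -139.6307]
line- [ -27.2566 -139.9478]
tab+ [  12.6283 -179.7149]
tab- [ -27.2902 -180.1731]
edge top [  16.175 -139.829]
edge 335 [ -30.6121 -139.6568]
edge bot [ -83.6454 -140.105 ]
fence [  12.5989 -115.4651]
[10.6406  0.1431] [-28.1189   0.4567] [ -27.9196 -119.5286]
```

Emit:
drive_tool:
  plan:
    - [[0,-2.6,2.6,0,0,0,0],[0,-2.6,2.6,0,0,0,0],[3,0,0.3,0,0,0,0],[4,0,0,0,0,0,0],[4,0,0,0,0,0,0]]

```text
clock: 13.62
tcp_pos: [0.4311, -0.0551, 0.1281]
orientation: [0.032, 0.708, 0.035, -0.705]
wrist_force: [0.9, 0.3, -0.5]
finger_gap: -0.0003
```

Emit:
drive_tool:
  plan:
    - [[3,0,0,0,0,0,0],[2,0,0,0,0,0,0],[1,0,0,0,0,0,0],[0,0,0,0,0,0,0],[0,0,0,0,0,0,0]]

```text
clock: 14.03
tcp_pos: [0.4299, -0.0549, 0.0676]
orientation: [-0.03, -0.706, -0.036, 0.707]
wrist_force: [0.2, 0.0, 0.8]
finger_gap: 0.0002
```

```bash
python3 -c "
from h import *
pj()"
```

```text
clock 14.0333 tcp jig mm [-64.0362 -38.7151  67.6407] F [0.2127 0.0439 0.7576] yaw 0.5297753696042793 tilt [-1.     -0.0074  0.0014]
```

Down 1.5 cm, then in to x ≈ -40.

Emit:
drive_tool:
  plan:
    - [[0.8,0,0,0,0,0,0],[0.7,0,-0.6,0,0,0,0],[0,0,-0.8,0,0,0,0],[0,0,-0.6,0,0,0,0],[0,0,-0.3,0,0,0,0]]

```text
clock: 14.45
tcp_pos: [0.4553, -0.054, 0.0533]
orientation: [0.03, 0.707, 0.035, -0.706]
wrist_force: [-0.7, 1.0, 0.7]
finger_gap: 0.0002
```

Emit:
drive_tool:
  plan:
    - [[0,0,-0.1,0,0,0,0],[0,0,-0.1,0,0,0,0],[0,0,-0.05,0,0,0,0],[0,0,0,0,0,0,0],[0,0,0,0,0,0,0]]

```text
clock: 14.87
tcp_pos: [0.4557, -0.0536, 0.0529]
orientation: [-0.03, -0.706, -0.035, 0.706]
wrist_force: [0.3, 0.3, -1.2]
finger_gap: -0.0001
```

```bash
python3 -c "
from h import *
pj();wsnap('w10');crop('w10',0,40,400,300,1.9,'w10c')"
```

```text
clock 14.8667 tcp jig mm [-38.1838 -39.5208  52.8902] F [ 0.2936  0.2786 -1.1658] yaw 0.42540085118381427 tilt [-1.     -0.0069  0.0001]
```

View pics/w10c.png

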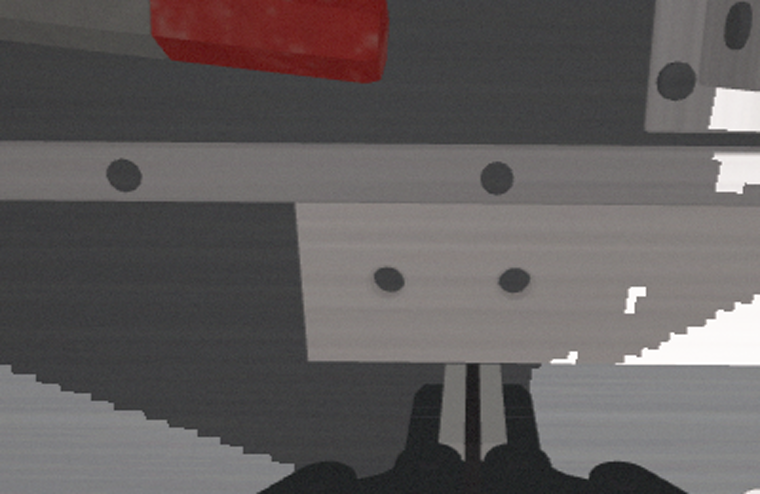

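Emit:
drive_tool:
  plan:
    - [[0,0,-0.07,0,0,0,0],[0,0,-0.06,0,0,0,0],[0,0,0,0,0,0,0],[0,0,0,0,0,0,0],[0,0,0,0,0,0,0]]

```text
clock: 15.33
tcp_pos: [0.4561, -0.0534, 0.0527]
orientation: [-0.03, -0.706, -0.035, 0.707]
wrist_force: [-4.9, -2.3, 2.5]
finger_gap: -0.0003
```

```bash
python3 -c "
from h import *
pj()"
```

```text
clock 15.3333 tcp jig mm [-37.8042 -39.4276  52.6583] F [-4.9186 -2.2522  2.4713] yaw 0.4229414554943325 tilt [-1.     -0.0068  0.002 ]
```

Emit:
drive_tool:
  plan:
    - [[0,0,0.5,0,0,0,0],[0,0,1.0,0,0,0,0],[-3,0,0.5,0,0,0,0],[-4,0,0,0,0,0,0],[-4,0,0,0,0,0,0]]

```text
clock: 15.75
tcp_pos: [0.4356, -0.0555, 0.1633]
orientation: [-0.03, -0.706, -0.035, 0.707]
wrist_force: [1.7, -1.5, 0.4]
finger_gap: -0.0001
```

Emit:
drive_tool:
  plan:
    - [[-4,0,0,0,0,0,0],[-4,0,0,0,0,0,0],[-2,0,0,0,0,0,0],[0,2,-3,0,0,0,0],[0,2,-3,0,0,0,0]]

```text
clock: 16.17
tcp_pos: [0.502, -0.0912, 0.266]
orientation: [0.031, 0.709, 0.035, -0.704]
wrist_force: [1.0, 0.4, 0.1]
finger_gap: -0.0002
```

Emit:
drive_tool:
  plan:
    - [[0,2,-3,0,0,0,0],[0,0,-2,0,0,0,0],[0,0,-1,0,0,0,0],[0,0,0,0,0,0,0],[0,0,0,0,0,0,0]]

```text
clock: 16.58
tcp_pos: [0.5621, -0.1054, 0.262]
orientation: [-0.03, -0.706, -0.035, 0.707]
wrist_force: [0.3, -0.1, -0.7]
finger_gap: -0.0002
```

```bash
python3 -c "
from h import *
pj();wsnap('w11');crop('w11',0,60,500,360,1.55,'w11c')"
```

```text
clock 16.5833 tcp jig mm [  63.4816 -100.1179  261.9516] F [ 0.2512 -0.0897 -0.7077] yaw 0.4534968515533292 tilt [-1.     -0.0073  0.0006]
```

View pics/w11c.png

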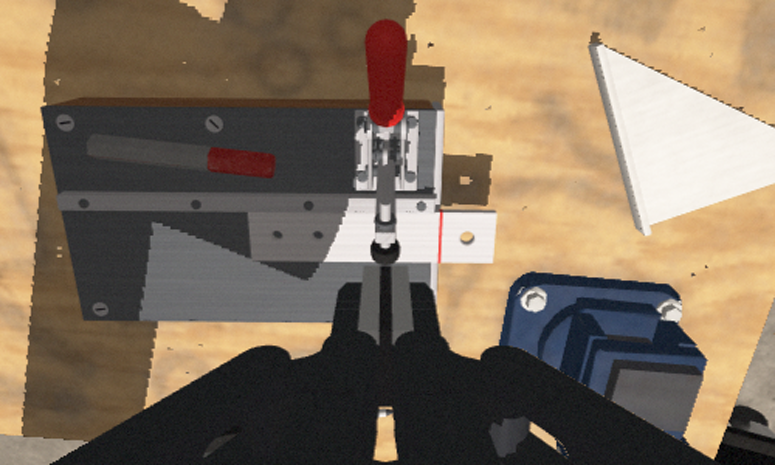

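Emit:
drive_tool:
  plan:
    - [[0,0,-2.0,0,0,0,0],[3,0,0,0,0,0,0],[3,0,0,0,0,0,0],[2,0,0,0,0,0,0],[0.4,0,0,0,0,0,0]]

```text
clock: 17.05
tcp_pos: [0.5789, -0.102, 0.1749]
orientation: [-0.029, -0.704, -0.036, 0.709]
wrist_force: [-1.4, 0.3, 0.3]
finger_gap: 0.0003
```

Emit:
drive_tool:
  plan:
    - [[0,0,0,0,0,0,0],[0,0,0,0,0,0,0],[0,0,-0.5,0,0,0,0],[0,0,0,0,0,0,0],[0,0,0,0,0,0,0]]

```text
clock: 17.47
tcp_pos: [0.5883, -0.1028, 0.18]
orientation: [0.03, 0.707, 0.035, -0.706]
wrist_force: [0.0, 0.4, -0.3]
finger_gap: -0.0001
```

```bash
python3 -c "
from h import *
pj();snap('side','s12');crop('s12',200,110,350,220,5,'s12c')"
```

```text
clock 17.4667 tcp jig mm [ 89.8244 -99.7896 179.9666] F [ 0.0139  0.3687 -0.332 ] yaw 0.44274207762368867 tilt [-1.     -0.0057 -0.0026]
```

View pics/s12c.png

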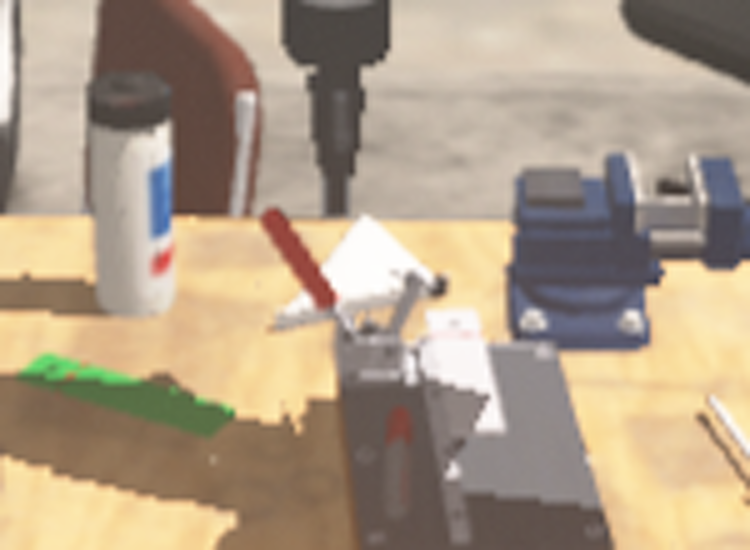

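Emit:
drive_tool:
  plan:
    - [[0,0,-0.5,0,0,0,0],[0,0,-0.5,0,0,0,0],[0.4,0,-0.9,0,0,0,0],[0.4,0,-0.9,0,0,0,0],[0,0,0,0,0,0,0]]

```text
clock: 17.93
tcp_pos: [0.6166, -0.0998, 0.1691]
orientation: [-0.03, -0.706, -0.035, 0.707]
wrist_force: [0.1, -0.1, -1.7]
finger_gap: 0.0001
```

```bash
python3 -c "
from h import *
pj();snap('side','s13');crop('s13',200,110,350,220,5,'s13c')"
```

```text
clock 17.9333 tcp jig mm [118.2482 -99.1181 169.1021] F [ 0.0869 -0.0815 -1.7458] yaw 0.46413128853292135 tilt [-1.     -0.007   0.0003]
```

View pics/s13c.png

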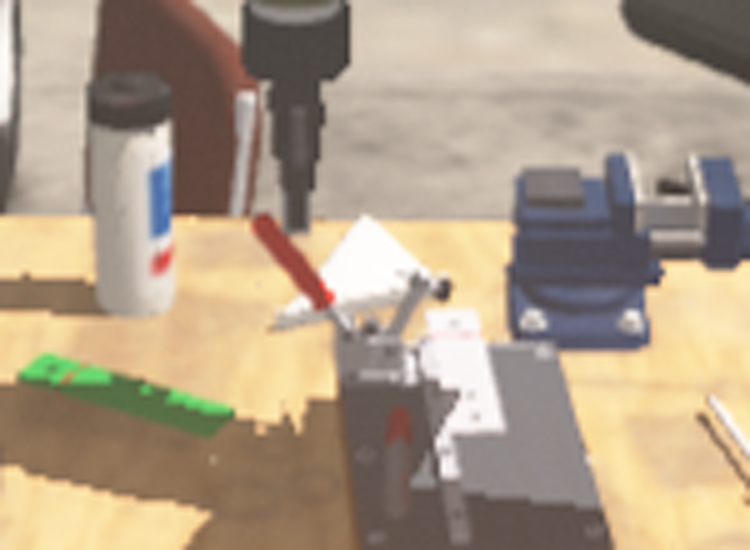

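Emit:
drive_tool:
  plan:
    - [[0.4,0.1,-0.7,0,0,0,0],[0.4,0,-0.7,0,0,0,0],[0.6,0,-0.6,0,0,0,0],[0.6,0,-0.6,0,0,0,0],[0,0,0,0,0,0,0]]

```text
clock: 18.4
tcp_pos: [0.6419, -0.0982, 0.1486]
orientation: [-0.03, -0.706, -0.035, 0.707]
wrist_force: [-0.3, 0.4, 1.0]
finger_gap: -0.0003
```

Emit:
drive_tool:
  plan:
    - [[0.7,0,-0.5,0,0,0,0],[0.7,0,-0.5,0,0,0,0],[0.8,0,-0.4,0,0,0,0],[0.8,0,-0.4,0,0,0,0],[0,0,0,0,0,0,0]]

```text
clock: 18.82
tcp_pos: [0.659, -0.0964, 0.118]
orientation: [-0.03, -0.706, -0.035, 0.707]
wrist_force: [0.1, 0.0, 0.9]
finger_gap: 0.0003
```

```bash
python3 -c "
from h import *
pj();snap('side','s14');crop('s14',200,110,350,220,5,'s14c')"
```

```text
clock 18.8167 tcp jig mm [160.753  -99.2751 118.0438] F [0.1241 0.0413 0.949 ] yaw 0.4406016943114422 tilt [-1.     -0.0076  0.0018]
```

View pics/s14c.png

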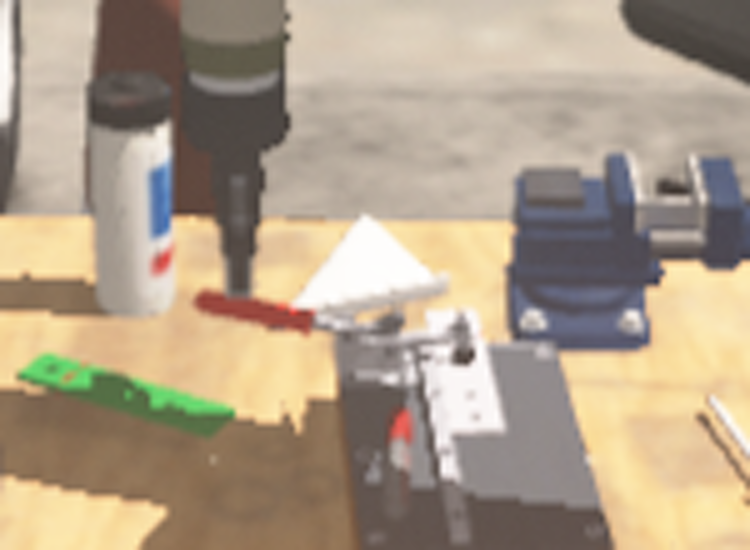

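Emit:
drive_tool:
  plan:
    - [[0.6,0,-0.2,0,0,0,0],[0.6,0,-0.2,0,0,0,0],[0.4,0,-0.1,0,0,0,0],[0.2,0,0,0,0,0,0],[0,0,0,0,0,0,0]]

```text
clock: 19.28
tcp_pos: [0.6643, -0.0961, 0.1021]
orientation: [0.03, 0.706, 0.035, -0.706]
wrist_force: [-0.4, -0.2, 0.1]
finger_gap: -0.0002
```

Emit:
drive_tool:
  plan:
    - [[0.2,0,0,0,0,0,0],[0.2,0,0,0,0,0,0],[0.1,0,0,0,0,0,0],[0,0,0,0,0,0,0],[0,0,0,0,0,0,0]]

```text
clock: 19.7
tcp_pos: [0.6642, -0.096, 0.0976]
orientation: [0.03, 0.706, 0.035, -0.706]
wrist_force: [0.9, -0.3, 2.4]
finger_gap: -0.0
```

```bash
python3 -c "
from h import *
pj();snap('side','s15');crop('s15',200,110,350,220,5,'s15c')"
```

```text
clock 19.7 tcp jig mm [165.9817 -99.3271  97.5884] F [ 0.9239 -0.2635  2.4483] yaw 0.43582295520218195 tilt [-1.     -0.0066 -0.0005]
```

View pics/s15c.png

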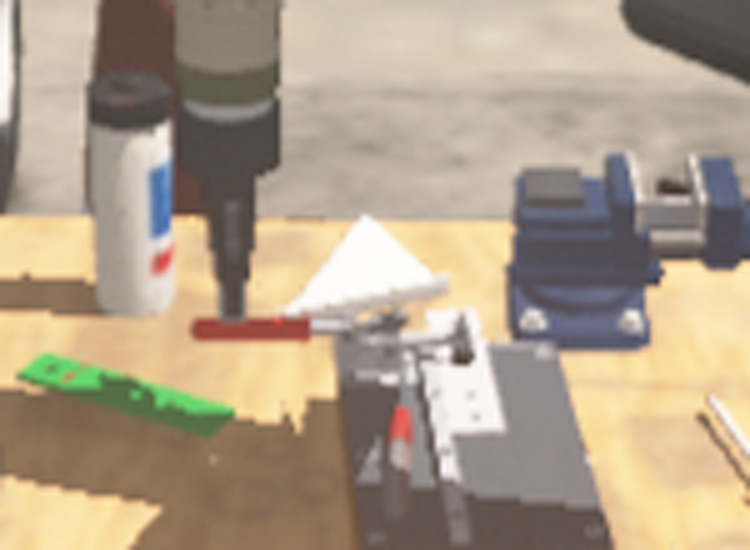

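Emit:
drive_tool:
  plan:
    - [[0.15,0,0,0,0,0,0],[0.15,0,0,0,0,0,0],[0,0,0,0,0,0,0],[0,0,0,0,0,0,0],[0,0,0,0,0,0,0]]

```text
clock: 20.17
tcp_pos: [0.6636, -0.0959, 0.0941]
orientation: [-0.03, -0.706, -0.035, 0.707]
wrist_force: [1.1, 0.5, 0.3]
finger_gap: 0.0003
```

Emit:
drive_tool:
  plan:
    - [[0.1,0,0,0,0,0,0],[0.05,0,0,0,0,0,0],[0,0,0,0,0,0,0],[0,0,0,0,0,0,0],[0,0,0,0,0,0,0]]

```text
clock: 20.58
tcp_pos: [0.6637, -0.0959, 0.0933]
orientation: [-0.03, -0.706, -0.035, 0.707]
wrist_force: [-1.2, -0.1, 5.1]
finger_gap: 0.0
```

```bash
python3 -c "
from h import *
pj()"
```

```text
clock 20.5833 tcp jig mm [165.5249 -99.2243  93.2609] F [-1.2438 -0.0908  5.1221] yaw 0.4347600825695567 tilt [-1.     -0.0067  0.0002]
```

Emit:
drive_tool:
  plan:
    - [[0.06,0,0,0,0,0,0],[0.06,0,0,0,0,0,0],[0,0,0,0,0,0,0],[0,0,0,0,0,0,0],[0,0,0,0,0,0,0]]

```text
clock: 21.0
tcp_pos: [0.6638, -0.0959, 0.0931]
orientation: [0.03, 0.706, 0.035, -0.706]
wrist_force: [-3.1, 0.7, 10.7]
finger_gap: 0.0002
```

```bash
python3 -c "
from h import *
pj()"
```

```text
clock 21.0 tcp jig mm [165.5694 -99.2184  93.058 ] F [-3.076   0.6948 10.681 ] yaw 0.43881853580266067 tilt [-1.     -0.0064 -0.0004]
```

At the stop (10.7 N, no further motion). Retreat straight up and go look.

Emit:
drive_tool:
  plan:
    - [[-0.5,0,0,0,0,0,0],[-2,0,0,0,0,0,0],[-4,0,0,0,0,0,0],[-4,0,0,0,0,0,0],[-4,0,0,0,0,0,0]]

```text
clock: 21.42
tcp_pos: [0.6631, -0.0967, 0.2371]
orientation: [-0.03, -0.705, -0.035, 0.707]
wrist_force: [1.5, -0.4, 0.4]
finger_gap: -0.0003
```

Emit:
drive_tool:
  plan:
    - [[0,0,3.5,0,0,0,0],[0,0,3.5,0,0,0,0],[0,0,3.5,0,0,0,0],[0,0,3.5,0,0,0,0],[0,0,3.0,0,0,0,0]]

```text
clock: 21.83
tcp_pos: [0.4922, -0.1122, 0.2361]
orientation: [-0.03, -0.706, -0.035, 0.707]
wrist_force: [0.3, -0.3, -0.6]
finger_gap: -0.0001
```

Emit:
drive_tool:
  plan:
    - [[0,0,0,0,0,0,0],[0,0,0,0,0,0,0],[0,0,0,0,0,0,0],[0,0,0,0,0,0,0],[0,0,0,0,0,0,0]]

```text
clock: 22.25
tcp_pos: [0.4959, -0.1126, 0.2365]
orientation: [-0.03, -0.706, -0.035, 0.706]
wrist_force: [-0.4, -1.0, -0.1]
finger_gap: -0.0002
```

```bash
python3 -c "
from h import *
pj();wsnap('w16');crop('w16',40,60,450,360,1.85,'w16c');crop('w16',250,110,380,230,5,'w16d');snap('side','s16');crop('s16',200,130,340,220,5.5,'s16c')"
```

```text
clock 22.25 tcp jig mm [  -3.1083 -101.6999  236.4506] F [-0.4299 -0.9608 -0.0613] yaw 0.4666612969596101 tilt [-1.     -0.0068 -0.0001]
```

View pics/w16c.png

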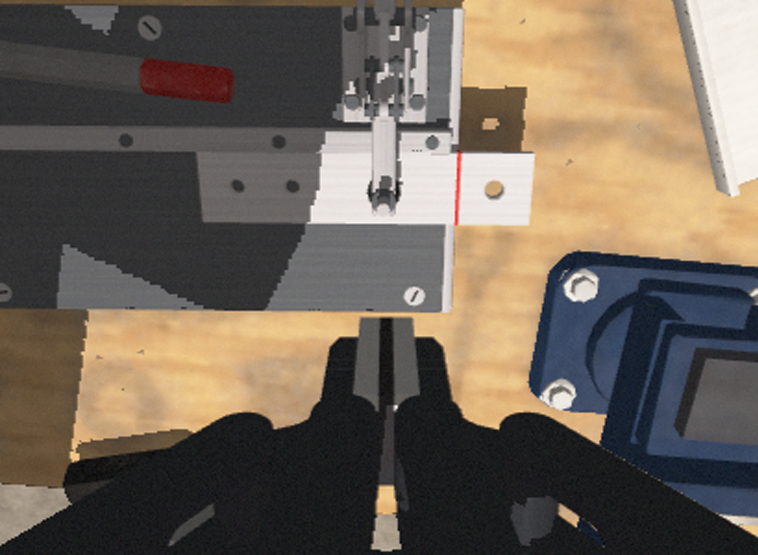

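View pics/w16d.png

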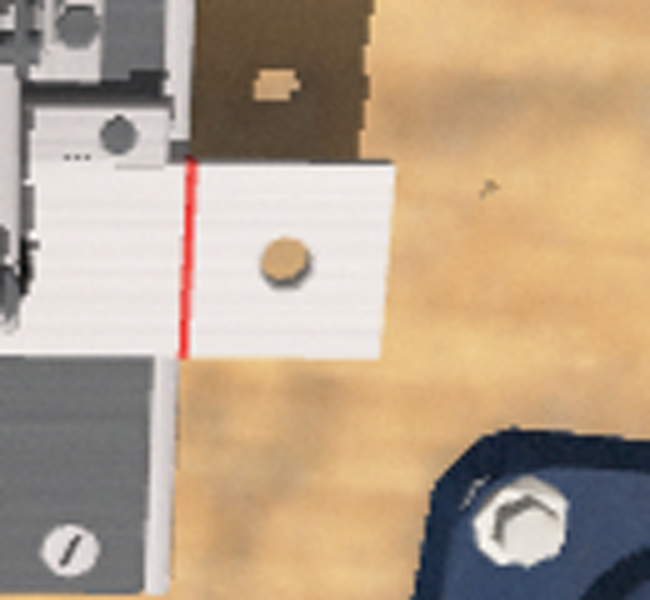

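View pics/s16c.png

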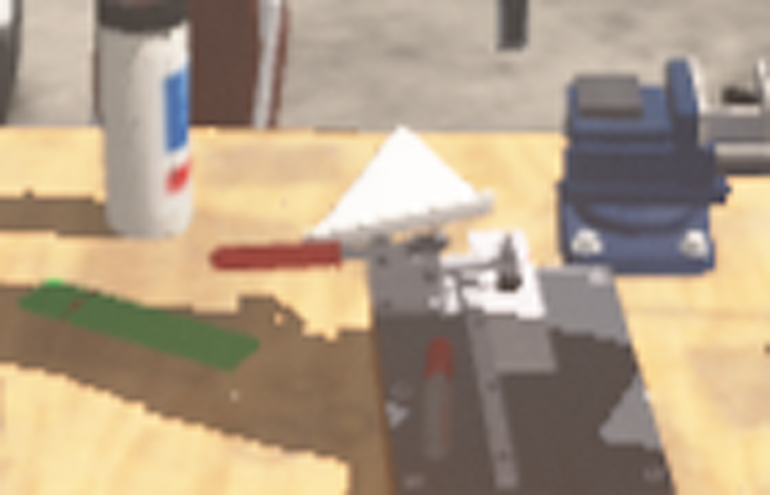

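```bash
python3 -c "
from h import *
J=np.load('J.npy')
f=lambda x,y:((x+.5)/5-.5+250,(y+.5)/5-.5+110)
for nm,p,z in [('line+',(192,162),.056),('line-',(184,356),.056),('tab+',(396,164),.056),('tab-',(381,358),.056),('edge top',(190,135),.05),('edge 362',(179,362),.05),('edge bot',(168,590),.05),('fence',(60,161),.06)]: print(nm,toJ(J,back('w:w16',*f(*p),z))*1000)
g=lambda x,y:((x+.5)/1.85-.5+40,(y+.5)/1.85-.5+60)
print(toJ(J,back('w:w16',*g(196.5,153),.056))*1000,toJ(J,back('w:w16',*g(203,221),.056))*1000)
"
```

```text
line+ [  12.475  -139.8573]
line- [ -27.5965 -140.046 ]
tab+ [  12.4572 -179.9193]
tab- [ -27.6116 -180.217 ]
edge top [  16.7234 -139.9061]
edge 362 [ -30.8517 -139.7615]
edge bot [ -83.14   -139.6132]
fence [  13.2211 -113.7758]
[10.6766  0.0244] [-27.3505  -0.2185]
```

```bash
python3 -c "
from h import *
print(env.hand_in())"
```

```text
the job is handed in; nothing more can be done
None
```

The blank is against the fence with its red line over the bending edge, and the clamp is closed on it. I handed the job in at about 22 s on the robot clock, with the arm clear of everything. It reports no verdict.

**How it was done:** I pushed the blank to the fence with shut fingers. I then pushed it along the fence from its far end in three stages, checking the overhang from above. A light push of about 5 N against the fence seated it. Last, I swung the red handle down to its stop, where force rose to about 10.7 N with no further movement.

**Last checks, camera pictures after backing off (jig frame):**

| Check | Result |
|---|---|
| Red line | y = -139.9 to -140.0 mm |
| Bending edge | y = -139.6 to -139.9 mm |
| Tab end | y = about -180 mm |
| Blank's front face | x = -27.6 mm at the tab, -27.4 mm at the other end (ideal -28), so parallel to the fence within the camera's accuracy |
| Clamp | handle level, foot on the middle of the blank |
| Bystanders | marker and square in view, not moved; no contact with any bystander noticed |

No check failed. The first overhang check showed the line 2.7 mm short of the edge, and a further push corrected it. The foot's pressing force was not measured; I judged it from the handle being at its stop and from the pictures.

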